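Find the concealed catch and open the filter hatch of a fume extractor

TASK

Open the filter hatch in the top of the white bench fume extractor so that its cartridge can be changed. The hatch is held shut by a concealed catch, a flush button of the same grey somewhere along the sunken grey strip in front of the hatch: feel along the strip with the fingertips, press the catch in until the hatch springs ajar, then with the fingertips push the raised hatch gently back past upright until it rests wide open on its stop, and draw clear. Press and push only, without force; grip nothing, and leave the caps, jar, spool, new filter and plaster model where they are.

Things in the scene. Friction and masses are not known exactly. Their poses are not given: they have to be found in the camera images.
- unit: bench fume extractor: white housing 340 (x) x 440 (y) x 150 (z) mm, vents in its sides, hose behind; fixed. Origin: centre of its underside, on the bench. Own x from its front (towards the robot) to its back, y to its left, z up. In its deck (z 150 mm) lie the grey catch strip near the front and, behind it, the white hatch; the deck between them is 31 mm wide
- strip_mid (a point): middle of the visible grey strip, on its surface, axes as the extractor's. The strip is 210 (y) x 64 (x) mm, hard, level, sunk 4 mm below the deck. Flush on its centre line sits the catch, a plate of the same grey 56 (y) x 40 (x) mm, a 2 mm gap round it its only mark. It may be clamped anywhere along the strip: its centre is up to 55 mm to either side (y) of this point
- catch (a joint): how far the catch is pressed in, m: 0 flush, 0.006 fully in. It starts to give at 2 N, is fully in at 5 N, and springs back when let go. It draws the bolt, which frees the hatch at about 0.004. The rest of the strip does not give; a fingertip resting partly on the strip cannot press the catch
- hatch (a joint): opening of the hatch, rad: 0 shut, flush with the deck; 2.0 on its stop, leaning back. White plate 140 (x) x 200 (y) x 6 mm, 0.18 kg, hinged at its back edge. Once freed, a spring plunger throws it ajar to about 0.7 and holds it there; from there 1 to 2 N at its front edge swings it up. Left short of upright it sinks back to 0.7; beyond 1.7 it falls to the stop by itself in about 2 s
- hatch_hinge (a point): middle of the hatch's hinge line, which runs along the extractor's y; fixed, 100 mm behind the extractor's centre and 147 mm above the bench, axes as the extractor's
- hatch_edge (a point): middle of the hatch's free front edge, at half its thickness, 140 mm from the hinge line; moves with the hatch. Its x points along the plate to the hinge, its z out of the outer (top) face. A catch lip 190 mm long runs along the inside, 1 mm in from this edge, standing 21 mm in from mid-plate: once ajar, fingers in front and below meet this lip first
- cap_a: black rubber dust cap, 46 mm across and 24 mm high, standing on the deck of the extractor to the right of the strip; leave it alone. Origin: centre of its underside
- cap_b: second black rubber dust cap, same size, standing on the deck to the left of the hatch; leave it alone. Origin: centre of its underside
- filter_new: new blue-framed filter cartridge 145 x 205 x 43 mm lying on the bench to the right of the extractor; leave it alone. Origin: centre of its underside
- model: small plaster dental arch 68 x 68 x 31 mm on the bench to the left; leave it alone. Origin: centre of its underside
- jar: small jar with a blue cap, 54 mm across and 60 mm high, standing on the deck to the right of the hatch; leave it alone. Origin: centre of its underside
- spool: orange wire spool, 60 mm across and 28 mm high, standing on the deck to the left of the strip; leave it alone. Origin: centre of its underside

How it is judged (in metres and radians):
On the way, in this order (a step that is already met when the one before it is completed fails the run):
1. the hidden catch is pressed in (value of joint catch above 0.0035 m).
2. the hatch has sprung ajar (value of joint hatch above 0.4 rad), for 0.1 s.
At the end, for the whole second after the job is handed in: the hatch rests wide open on its stop (joint above 1.85 rad, still), the catch is let go (within 1.5 mm of flush), and every loose thing is within 20 mm of where it stood (value of joint hatch above 1.85 rad and velocity of joint hatch below 0.1 rad/s and value of joint catch below 0.0015 m and distance of each of cap_a, cap_b, filter_new, model, jar, spool from where it was at the start of the episode below 0.02 m); the robot touches nothing.
It fails at once if a loose thing is lifted, knocked or carried (20 mm) (distance of any of cap_a, cap_b, filter_new, model, jar, spool from where it was at the start of the episode above 0.02 m).
It fails at once if the hatch or housing is gripped or forced (more than 35 N from the fingers) (contact force between the fingers and unit above 35 N).
It fails at once if the fingers press anything with more than 60 N (contact force between the fingers and anything else above 60 N).
It also fails if it takes over 58 s, if anything falls off the work surface, if the arm or the gripper's body presses on something with over 40 N, if the wrist force passes 120 N, or if a joint passes its speed limit or range.

ROBOT

A 6-joint arm with a two-finger parallel gripper is mounted at the origin on the work surface. World frame = base frame: x ahead of the robot, y to its left, z up, the work surface at z = 0. Lengths are in mm, angles in rad, forces in N, time in s.
With the tool pointing down it reaches from about 400 to 825 mm from the base axis. Payload 7 kg.
Tool frame: the origin (TCP) lies at the very end of the fingers, on their centre line; the grasp point (between the pads) lies 19 mm behind it; z points along the fingers, y is the direction in which the jaws open and shut (so a half turn about z gives the same grasp; the last joint's range is limited). The gripper opens to 85 mm and grips with 20 to 120 N. Pads are 22 mm wide; open, the fingers measure 114 mm over their backs; the gripper's body (76 mm by 85 mm) begins 54 mm behind the grasp point. The pads swing forward as they close: fully open they stand 13 mm farther back than shut.
Start: joints at [-0.992, 0.359, 0.012, 0, -1.224, -0.288], TCP at [193.509, -646.645, 231.302] pointing down, gripper open.
Joint ranges: [-3.07, 3.07], [-1.43, 2.12], [-1.02, 1.25], [-3.03, 1.67], [-3.05, -0], [-3.03, 3.03]. Speed limits (rad/s): [2.39, 2.39, 3.01, 3.14, 3.14, 3.14].

INTERFACE

Orientations are given as a unit quaternion [x, y, z, w].
In Python, from rig import read_state, snapshot, job_done, find_in, regions_of, place_of gives the robot as it stands.
- The arm moves only by the shell command python3 -m handwheel 'ROWS' [FORCE]. ROWS is a JSON object of lists of equal length, an entry for each row: "gripper": the closure in counts, from 0 (fully open) to 255 (shut); "travel": the shift along the tool's x, y, z in mm, a list of three; "rotation": the turn, a rotation vector about the tool's x, y, z in degrees, a list of three. In form: {"gripper": [gripper, ...], "travel": [[tx, ty, tz], ...], "rotation": [[ax, ay, az], ...]}. A call has 1 to 20 rows; each row is the pose to reach, as a shift and turn from the pose commanded when the call began, along the tool's axes at that moment; what a row does not reach only later rows make up. A row lasts 1/12 s, in which the tool goes at most 41.7 mm and 7.16 degrees, less where a joint would pass 70% of its speed; a pose out of reach is approached as far as the arm can. A call with a gripper value outside its range is refused whole. The fingers move at their own pace and stop on an object; FORCE is the grip in N (left out, the last holds). Time passes only in rows, so rows that repeat a pose let the fingers close. It gives the time, the measured TCP pose, the force and the opening at its end, in the units of the state.
- read_state(): the state, without advancing time (a new reading comes with each control period).
- snapshot(name): name is "scene" or "top"; returns a dict with "frame" (384x512x3 uint8, red, green, blue), "z_map" (384x512 float32, mm along the optical axis (not along the pixel's ray), 0 where there is no reading), "vertical_fov" (degrees; the focal length in pixels is half the picture's height over the tangent of half this angle, whatever the lens; pixels are square), "cx", "cy" (the principal point, pixels), "k1" (the pictures are not rectified: a ray, as slopes to the right and down, at radius r is drawn at 1 + k1 r^2 times it, then the intrinsics apply), "camera_from_world" (4x4, takes a point from world to camera coordinates). Camera axes: x right, y down, z forward; pixel columns grow to the right and rows downward; lengths in mm; the calibration is good to about 2 mm. A picture is of the moment at which its call begins.
- job_done(): hands the job in, once; it reports no verdict.
Trained networks look in a picture, given as the dict that the camera call returned (one of the last four; its "shot" number tells which), for a name from the list of things; names that differ only in an ending like _2 or _b are one class to them, and where a whole thing is asked for, a point or a joint stands for the part that bears it (a point fixed in the world has none). Each returns a list of dicts, best first, with "score" (0 to 1); they miss things now and then, are a little off and sometimes report something else, mostly with a low value. They report only what shows in the picture. A call takes as long as a camera call.
- find_in(query, picture): "location" ([x, y, z] in mm, in world coordinates, good to about 4 mm: the middle of the surface that is visible of it).
- regions_of(query, picture): "mask" (384x512 bool, what is visible of it).
- place_of(query, picture): "location" ([x, y, z] in mm, in world coordinates, good to about 4 mm: a listed point, or the origin of a listed thing).
The state is a dict: "t": time; "joint_positions": joint angles; "joint_vel": joint speeds; "tau": joint torques, N m; "position": TCP position; "orientation": TCP orientation; "ft_force": force on the tool from outside, world axes, zero at the start; "moment": the same for the moment, N m; "finger_gap": finger opening in mm.
Only numpy, scipy, OpenCV 4.12 (cv2) and the standard library are available. Lean on these libraries where they do the work, as an engineer would, in place of code of your own. Each camera call takes 0.05 s, during which the arm holds its last target.

## Working session

There is one attempt and no reset: what is moved stays moved. The work goes in short steps, Python scripts to look and compute and a shell command to move; the robot and the scene stay as the last step left them, time stands still between calls to the robot, and variables do not carry over. Pictures are saved under pics/ and viewed, and the job is handed in when it is done.

```bash
ls; mkdir -p pics
cat > h.py <<'E'
import numpy as np,cv2
from rig import *
def save(s,n,crop=None,sc=1):
    f=s["frame"][:,:,::-1]
    if crop: f=f[crop[1]:crop[3],crop[0]:crop[2]]
    cv2.imwrite("pics/"+n,cv2.resize(f,None,fx=sc,fy=sc,interpolation=cv2.INTER_CUBIC))
def rays(s,u,v):
    f=192/np.tan(np.radians(s["vertical_fov"])/2)
    xd=(np.asarray(u,float)-s["cx"])/f; yd=(np.asarray(v,float)-s["cy"])/f
    x,y=xd.copy(),yd.copy()
    for _ in range(20):
        k=1+s["k1"]*(x*x+y*y); x=xd/k;y=yd/k
    return x,y
def world(s,u,v,z=None):
    x,y=rays(s,u,v)
    if z is None: z=s["z_map"][np.asarray(v).astype(int),np.asarray(u).astype(int)]
    P=np.stack([x*z,y*z,z*np.ones_like(x)],-1)
    T=s["camera_from_world"]
    return (P-T[:3,3])@T[:3,:3]
E
python3 - <<'E'
from h import *
for n in("scene","top"):
    s=snapshot(n);save(s,n+"1.png",sc=1.5)
    print(n,s["vertical_fov"],s["cx"],s["cy"],s["k1"]);print(s["camera_from_world"].round(3))
    for q in("unit","strip_mid","hatch_hinge","hatch_edge","cap_a","jar","spool"):
        print(q,[(np.round(d["location"],1),round(d["score"],2)) for d in place_of(q,s)[:2]])
print(read_state())
E
```

```text
pics
scene 44.82007733000783 252.0070556808652 185.578687062692 -0.19454369956234316
[[ 7.950000e-01  6.070000e-01  6.000000e-03 -4.511320e+02]
 [ 3.820000e-01 -4.920000e-01 -7.820000e-01 -1.360830e+02]
 [-4.710000e-01  6.240000e-01 -6.230000e-01  1.602275e+03]
 [ 0.000000e+00  0.000000e+00  0.000000e+00  1.000000e+00]]
unit []
strip_mid [(array([488. , -47.2, 148.2]), 0.59)]
hatch_hinge [(array([695.7, -40.9, 147. ]), 0.63)]
hatch_edge [(array([552.3, -47.7, 150.4]), 0.67), (array([ 650.1, -213.3,  149.3]), 0.59)]
cap_a [(array([ 481.8, -234.1,  148.9]), 0.8), (array([694.9, -41.1, 146.3]), 0.58)]
jar [(array([ 650.1, -216. ,  149.5]), 0.92), (array([507.9, 130.6, 152.4]), 0.23)]
spool [(array([509. , 133.9, 152.1]), 0.76)]
top 55.243753885059284 254.98168372458517 193.78162447367973 -0.011788806160316587
[[ 2.80000e-02 -1.00000e+00  1.30000e-02 -5.06490e+01]
 [-9.81000e-01 -3.00000e-02 -1.93000e-01  5.88527e+02]
 [ 1.93000e-01 -8.00000e-03 -9.81000e-01  9.74235e+02]
 [ 0.00000e+00  0.00000e+00  0.00000e+00  1.00000e+00]]
unit [(array([594.7, -46.5,  -1.2]), 0.67), (array([497.8, 41
[... 360 characters left out ...]
joint_positions': array([-9.91895719e-01,  3.58552180e-01,  1.19119715e-02,  1.02132141e-05,
       -1.22413148e+00, -2.88120718e-01]), 'joint_vel': array([ 4.46347062e-05,  9.84960434e-05,  3.68013087e-04,  1.34825142e-03,
        1.64957595e-03, -5.45122213e-04]), 'tau': array([ 1.23855203e-03, -5.82890940e+01,  2.93655181e+01,  6.94185689e+00,
       -4.31496801e-04,  5.43456352e-06]), 'position': array([ 193.50497511, -646.64077434,  231.34025241]), 'orientation': array([-1.44879988e-01,  9.89449235e-01, -1.31950441e-05,  8.15274595e-07]), 'ft_force': array([-0.66113895, -0.1011348 , -1.13873446]), 'moment': array([-0.00221407, -0.0383879 ,  0.00639291]), 'finger_gap': 85.46394212203037}
```

View pics/scene1.png

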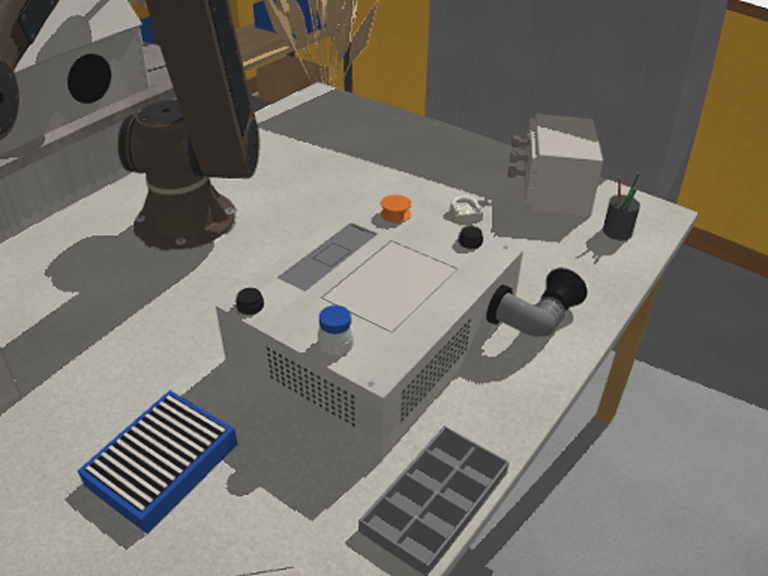

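View pics/top1.png

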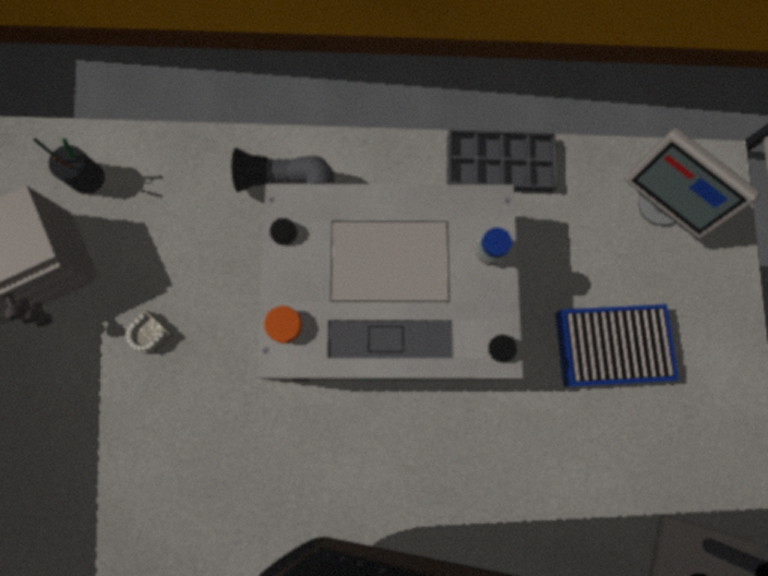

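Run:
```python
from h import *
s=snapshot("top")
print("t",read_state()["t"])
m=regions_of("strip_mid",s); print([(d["score"],d["mask"].sum()) for d in m])
if m:
    mk=m[0]["mask"]; v,u=np.nonzero(mk); print(u.min(),u.max(),v.min(),v.max())
    cnt=np.column_stack([u,v]).astype(np.float32)
    W=world(s,u,v); W=W[np.isfinite(W).all(1)]
    print(np.percentile(W,[2,50,98],axis=0).round(1))
    r=cv2.minAreaRect(W[:,:2].astype(np.float32)); print(r)
    g=s["frame"][v.min()-10:v.max()+10,u.min()-15:u.max()+15]
    gg=g.astype(float).mean(2); lo,hi=np.percentile(mk.sum() and s["frame"][mk].mean(1),[2,98]); print(lo,hi)
    e=np.clip((gg-lo)/(hi-lo+1)*255,0,255).astype(np.uint8)
    cv2.imwrite("pics/strip.png",cv2.resize(e,None,fx=4,fy=4,interpolation=cv2.INTER_CUBIC))
    print(u.min()-15,v.min()-10,e.shape)
```

```text
t 0.85
[(0.78, np.int64(19935))]
154 347 99 254
[[ 427.1 -254.7   53.7]
 [ 611.   -27.3  149.2]
 [ 829.   218.3  152.9]]
((622.8948974609375, -0.925048828125), (646.9816284179688, 452.0654296875), 81.1688461303711)
22.333333333333332 122.66666666666667
139 89 (175, 223)
```

The top picture shows the strip at about x 328–452, y 320–358 (1.5x pixels), with a faint catch outline around (386, 339). The scene picture shows the same outline at (332, 254). Next I'll measure it.

Run:
```python
from h import *
s=snapshot("top")
c=(165,135,360,255)
f=s["frame"][c[1]:c[3],c[0]:c[2]].astype(float)
e=np.clip(f*1.8,0,255).astype(np.uint8)[:,:,::-1]
cv2.imwrite("pics/striptop.png",cv2.resize(e,None,fx=4,fy=4,interpolation=cv2.INTER_CUBIC))
s2=snapshot("scene")
save(s2,"stripsc.png",(170,140,320,230),5)
# deck corner px (1.5x) -> world
P=lambda s,l:print(world(s,np.array([p[0] for p in l])/1.5,np.array([p[1] for p in l])/1.5).round(1))
P(s,[(386,339),(340,339),(445,339),(390,262),(390,310)]);P(s2,[(332,254),(300,275),(360,235),(390,285)])
```

```text
[[ 489.8  -41.1  144.7]
 [ 487.7   36.4  143.5]
 [ 492.9 -140.8  143.2]
 [ 622.5  -44.3  149.1]
 [ 538.4  -46.4  151.6]]
[[ 492.1  -39.1  147. ]
 [ 487.8 -119.7  147.1]
 [ 491.7   42.2  143.5]
 [ 631.2  -51.8  152.7]]
```

View pics/striptop.png

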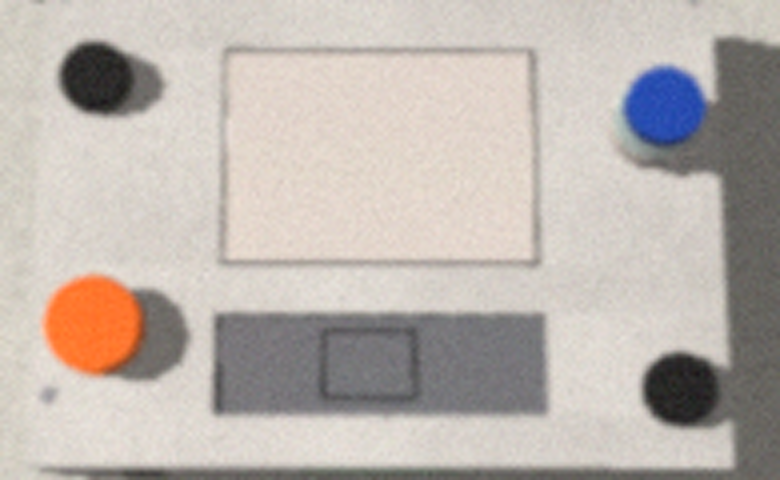

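View pics/stripsc.png

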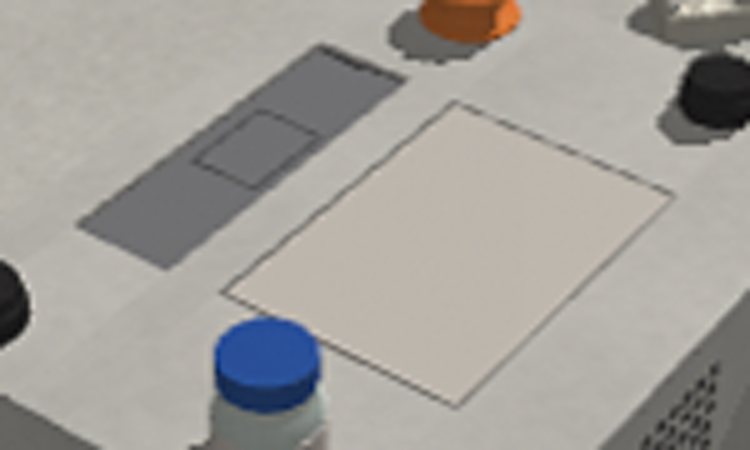

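Run:
```python
from h import *
s=snapshot("top");s2=snapshot("scene")
def planehit(s,u,v,h):
    a=world(s,u,v,np.ones(len(u)));T=s["camera_from_world"];o=-T[:3,:3].T@T[:3,3]
    d=a-o; return o+d*((h-o[2])/d[:,2])[:,None]
def go(s,off,k,pts,h):
    p=np.array(pts,float); return planehit(s,off[0]+(p[:,0]+.5)/k-.5,off[1]+(p[:,1]+.5)/k-.5,h)
print("top catch",(a:=go(s,(165,135),4,[(321,329),(416,329),(416,399),(321,399)],146)).round(1).tolist(),a.mean(0).round(1))
print("top strip",(a:=go(s,(165,135),4,[(216,314),(546,314),(546,413),(216,413)],146)).round(1).tolist(),a.mean(0).round(1))
print("top hatch",(a:=go(s,(165,135),4,[(223,48),(536,48),(538,264),(222,264)],150)).round(1).tolist(),a.mean(0).round(1))
print("sc catch",(a:=go(s2,(170,140),5,[(261,110),(320,134),(257,188),(194,160)],146)).round(1).tolist(),a.mean(0).round(1))
print("sc hatch",(a:=go(s2,(170,140),5,[(455,101),(675,194),(458,407),(222,293)],150)).round(1).tolist(),a.mean(0).round(1))
```

```text
top catch [[511.9, -8.8, 146.0], [513.7, -69.1, 146.0], [469.4, -70.0, 146.0], [467.7, -10.3, 146.0]] [490.7 -39.5 146. ]
top strip [[519.5, 58.0, 146.0], [525.8, -151.6, 146.0], [463.0, -151.8, 146.0], [457.0, 55.1, 146.0]] [491.3 -47.6 146. ]
top hatch [[694.6, 61.4, 150.0], [701.3, -143.9, 150.0], [557.2, -145.8, 150.0], [551.1, 55.4, 150.0]] [626.1 -43.2 150. ]
sc catch [[469.0, -9.9, 146.0], [508.9, -7.4, 146.0], [513.1, -65.2, 146.0], [470.3, -67.2, 146.0]] [490.3 -37.4 146. ]
sc hatch [[551.8, 58.1, 150.0], [693.2, 61.5, 150.0], [700.3, -140.1, 150.0], [558.3, -145.2, 150.0]] [625.9 -41.4 150. ]
```

```bash
cat >> h.py <<'E'
from scipy.spatial.transform import Rotation as R
def togo(target,ydeg=None):
    st=read_state();r=R.from_quat(st["orientation"]);M=r.as_matrix()
    print("t",round(st["t"],2),"pos",st["position"].round(1),"F",st["ft_force"].round(2),"gap",round(st["finger_gap"],1))
    print("yaw y",np.degrees(np.arctan2(M[1,1],M[0,1])).round(2),"z",M[:,2].round(3))
    if target is not None: print("travel",(M.T@(np.array(target)-st["position"])).round(1))
E
python3 -c "
from h import *
togo([490,-39,225])"
```

```text
t 1.1 pos [ 193.5 -646.6  231.3] F [0.3  0.95 0.13] gap 85.3
yaw y 106.66 z [-0.  0. -1.]
travel [-458.3  497.1    6.3]
```

```bash
python3 -m handwheel '{"gripper":[255,255,255,255,255,255,255,255,255,255,255,255,255,255,255,255,255,255,255,255],"travel":[[-12,13,0],[-35,38,0],[-65,70,1],[-96,104,1],[-127,138,2],[-158,171,2],[-189,205,3],[-220,239,3],[-251,272,3],[-282,306,4],[-313,339,4],[-344,373,5],[-375,407,5],[-405,440,6],[-432,469,6],[-450,488,6],[-458,497,6],[-458,497,6],[-458,497,6],[-458,497,6]],"rotation":[[0,0,0],[0,0,1],[0,0,2],[0,0,3],[0,0,4],[0,0,5],[0,0,6],[0,0,7],[0,0,8],[0,0,9],[0,0,10],[0,0,11],[0,0,12],[0,0,13],[0,0,14],[0,0,15],[0,0,15],[0,0,15],[0,0,15],[0,0,15]]}' 20; python3 -c "
from h import *
togo([490,-39,160])"
```

```text
t: 2.77
position: [489.5, -39.0, 225.2]
orientation: [-0.015, 1.0, -0.0, -0.0]
ft_force: [-1.2, 0.0, -0.1]
finger_gap: -0.1
t 2.77 pos [489.5 -39.  225.2] F [-1.17  0.03 -0.11] gap -0.1
yaw y 91.73 z [-0.001 -0.    -1.   ]
travel [-0.5  0.  65.2]
```

```bash
python3 -m handwheel '{"gripper":[255,255,255,255,255,255,255,255,255],"travel":[[0,0,5],[0,0,15],[0,0,30],[0,0,45],[0,0,58],[0,0,65],[0,0,69],[0,0,70],[0,0,70]],"rotation":[[0,0,0],[0,0,0],[0,0,0],[0,0,0],[0,0,0],[0,0,0],[0,0,0],[0,0,0],[0,0,0]]}'
python3 - <<'E'
from h import *
togo(None)
s=snapshot("scene");save(s,"near.png",(170,120,330,240),5)
E
```

```text
t: 3.52
position: [489.8, -39.6, 155.4]
orientation: [-0.014, 1.0, -0.0, 0.0]
ft_force: [0.5, -1.0, 0.5]
finger_gap: 0.2
t 3.52 pos [489.8 -39.6 155.4] F [ 0.5  -0.96  0.48] gap 0.2
yaw y 91.63 z [ 0. -0. -1.]
```

View pics/near.png

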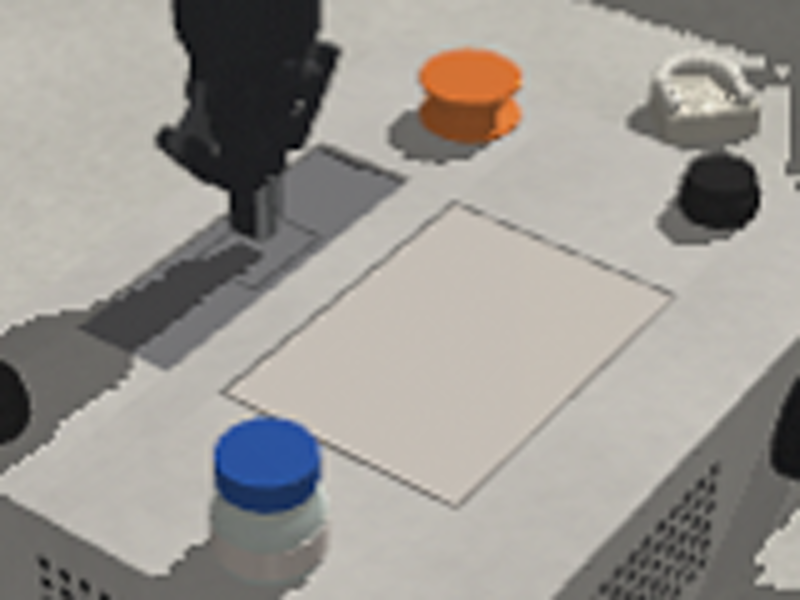

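The closed fingertips are above the outlined plate, tip at about (255, 235) in the crop. I'll lower them gently.

```bash
python3 -m handwheel '{"gripper":[255,255,255,255,255,255,255,255,255,255],"travel":[[0,0,2],[0,0,4],[0,0,6],[0,0,7],[0,0,8],[0,0,9],[0,0,10],[0,0,11],[0,0,11],[0,0,11]],"rotation":[[0,0,0],[0,0,0],[0,0,0],[0,0,0],[0,0,0],[0,0,0],[0,0,0],[0,0,0],[0,0,0],[0,0,0]]}'; python3 -c "
from h import *
togo(None)"
```

```text
t: 4.4
position: [489.8, -39.2, 144.4]
orientation: [-0.015, 1.0, 0.0, 0.0]
ft_force: [-0.7, -0.2, 2.4]
finger_gap: 0.1
t 4.4 pos [489.8 -39.2 144.4] F [-0.72 -0.16  2.44] gap 0.1
yaw y 91.66 z [ 0.  0. -1.]
```

At 144.4 mm the force is only 2.4 N, so it is yielding. I'll press on in small steps.

```bash
python3 -m handwheel '{"gripper":[255,255,255,255,255,255],"travel":[[0,0,0.5],[0,0,1],[0,0,1.5],[0,0,2],[0,0,2],[0,0,2]],"rotation":[[0,0,0],[0,0,0],[0,0,0],[0,0,0],[0,0,0],[0,0,0]]}'; python3 -m handwheel '{"gripper":[255,255,255,255,255,255],"travel":[[0,0,0.5],[0,0,1],[0,0,1.5],[0,0,1.5],[0,0,1.5],[0,0,1.5]],"rotation":[[0,0,0],[0,0,0],[0,0,0],[0,0,0],[0,0,0],[0,0,0]]}';python3 - <<'E'
from h import *
togo(None)
s=snapshot("scene");save(s,"press.png",(120,60,400,270),2.8)
E
```

```text
t: 4.9
position: [489.8, -39.2, 142.3]
orientation: [-0.015, 1.0, -0.0, 0.0]
ft_force: [-1.9, 1.1, 3.8]
finger_gap: 0.0
t: 5.4
position: [489.9, -39.2, 140.9]
orientation: [-0.015, 1.0, 0.0, 0.0]
ft_force: [-1.1, 0.5, 4.3]
finger_gap: -0.2
t 5.4 pos [489.9 -39.2 140.9] F [-1.13  0.46  4.35] gap -0.2
yaw y 91.66 z [ 0.  0. -1.]
```

View pics/press.png

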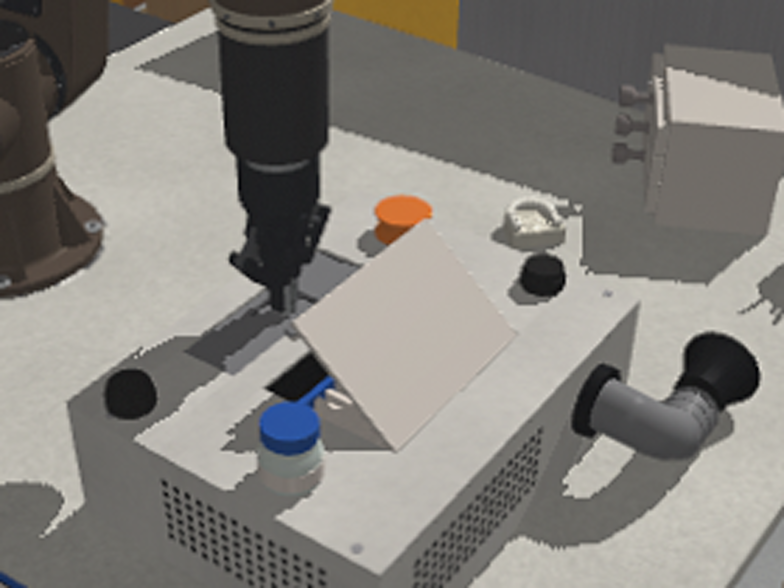

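The hatch has sprung ajar. Its front edge runs from about (295, 320) to (425, 225) in the crop, and the fingers are clear in front of it. Next I'll lift straight up and check the edge position.

```bash
python3 -m handwheel '{"gripper":[255,255,255,255,255,255,255,255],"travel":[[0,0,-3],[0,0,-10],[0,0,-22],[0,0,-36],[0,0,-48],[0,0,-54],[0,0,-56],[0,0,-56]],"rotation":[[0,0,0],[0,0,0],[0,0,0],[0,0,0],[0,0,0],[0,0,0],[0,0,0],[0,0,0]]}'
python3 - <<'E'
from h import *
togo([545,-43,196])
for n in("scene","top"):
    s=snapshot(n)
    for q in("hatch_edge","hatch_hinge"):print(n,q,[(np.round(d["location"],1),round(d["score"],2)) for d in place_of(q,s)[:2]])
E
```

```text
t: 6.12
position: [489.8, -39.1, 197.1]
orientation: [-0.014, 1.0, 0.0, 0.0]
ft_force: [0.7, -0.2, -0.5]
finger_gap: 0.1
t 6.12 pos [489.8 -39.1 197.1] F [ 0.69 -0.19 -0.49] gap 0.1
yaw y 91.65 z [ 0.001  0.    -1.   ]
travel [-55.1  -5.5   1.1]
scene hatch_edge [(array([584. , -43.3, 238.8]), 0.64)]
scene hatch_hinge [(array([695.8, -40.4, 151.2]), 0.85)]
top hatch_edge []
top hatch_hinge [(array([696.4, -39.1, 147.9]), 0.68)]
```

```bash
python3 -m handwheel '{"gripper":[255,255,255,255,255,255,255,255,255,255,255,255,255,255,255,255,255,255,255,255],"travel":[[-5,0,0],[-15,0,0],[-28,0,0],[-40,0,0],[-50,0,0],[-57,0,0],[-62,0,0],[-66,0,0],[-70,0,0],[-74,0,-1],[-78,0,-4],[-82,0,-9],[-86,0,-14],[-90,0,-18],[-94,0,-22],[-98,0,-26],[-101,0,-30],[-102,0,-31],[-102,0,-31],[-102,0,-31]],"rotation":[[0,0,0],[0,0,0],[0,0,0],[0,0,0],[0,0,0],[0,0,0],[0,0,0],[0,0,0],[0,0,0],[0,0,0],[0,0,0],[0,0,0],[0,0,0],[0,0,0],[0,0,0],[0,0,0],[0,0,0],[0,0,0],[0,0,0],[0,0,0]]}'
python3 - <<'E'
from h import *
togo(None)
s=snapshot("scene");save(s,"push.png",(120,60,400,270),2.8)
print([(np.round(d["location"],1),round(d["score"],2)) for d in place_of("hatch_edge",s)[:2]])
E
```

```text
t: 8.08
position: [591.6, -36.2, 227.7]
orientation: [-0.014, 1.0, 0.0, -0.0]
ft_force: [-2.5, -0.8, 1.3]
finger_gap: 0.1
t 8.08 pos [591.6 -36.2 227.7] F [-2.46 -0.84  1.32] gap 0.1
yaw y 91.66 z [-0.  0. -1.]
[(array([619.2, -43.7, 267.9]), 0.59)]
```

View pics/push.png

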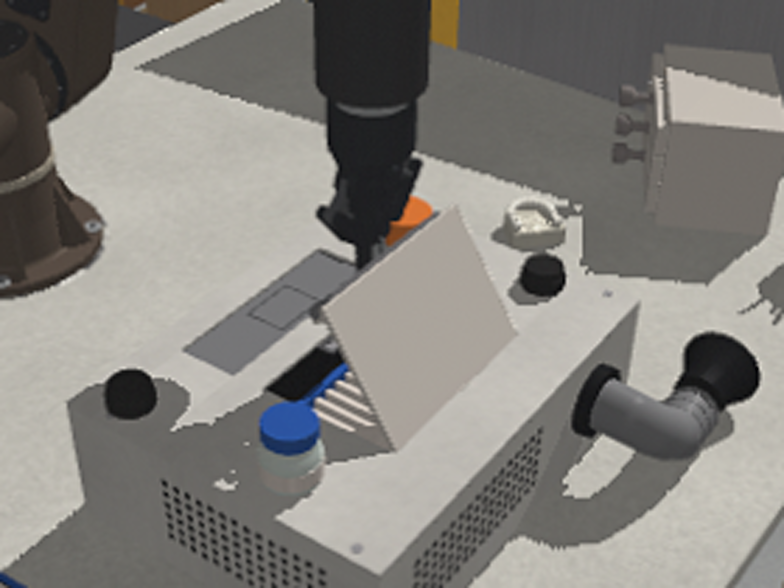

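The hatch is up at about 1.0 rad with the fingers on the lip near (370, 255), at about 2.5 N. I'll keep pushing along the arc.

```bash
python3 -m handwheel '{"gripper":[255,255,255,255,255,255,255,255,255,255,255,255,255,255,255],"travel":[[-3,0,-3],[-8,0,-7],[-13,0,-10],[-18,0,-14],[-23,0,-17],[-29,0,-20],[-35,0,-23],[-41,0,-26],[-47,0,-28],[-53,0,-30],[-59,0,-32],[-65,0,-33],[-70,0,-34],[-72,0,-34],[-72,0,-34]],"rotation":[[0,0,0],[0,0,0],[0,0,0],[0,0,0],[0,0,0],[0,0,0],[0,0,0],[0,0,0],[0,0,0],[0,0,0],[0,0,0],[0,0,0],[0,0,0],[0,0,0],[0,0,0]]}'; python3 -m handwheel '{"gripper":[255,255,255,255,255,255,255,255,255],"travel":[[-3,0,0],[-7,0,-1],[-11,0,-1],[-15,0,-1],[-19,0,-1],[-23,0,-1],[-26,0,-1],[-28,0,-1],[-28,0,-1]],"rotation":[[0,0,0],[0,0,0],[0,0,0],[0,0,0],[0,0,0],[0,0,0],[0,0,0],[0,0,0],[0,0,0]]}'
python3 - <<'E'
from h import *
togo(None)
s=snapshot("scene");save(s,"push2.png",(120,60,400,270),2.8)
print([(np.round(d["location"],1),round(d["score"],2)) for d in place_of("hatch_edge",s)[:2]])
E
```

```text
t: 9.43
position: [664.2, -34.1, 261.4]
orientation: [-0.014, 1.0, -0.0, -0.0]
ft_force: [-0.2, 0.3, -1.0]
finger_gap: -0.2
t: 10.18
position: [692.1, -33.3, 262.5]
orientation: [-0.014, 1.0, -0.0, -0.0]
ft_force: [-0.8, 0.2, -0.4]
finger_gap: 0.2
t 10.18 pos [692.1 -33.3 262.5] F [-0.84  0.2  -0.36] gap 0.2
yaw y 91.66 z [-0. -0. -1.]
[(array([731.1, -41.7, 286.7]), 0.65)]
```

View pics/push2.png

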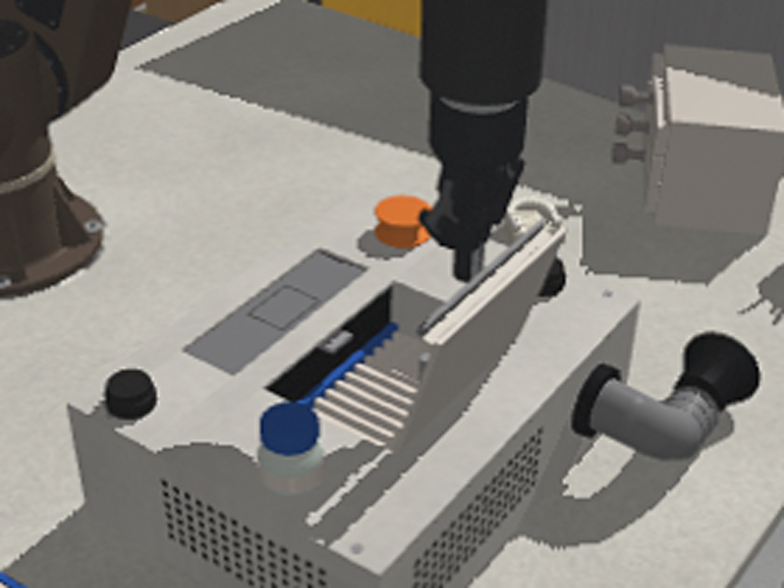

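The hatch is past upright (edge at x≈731, about 1.8 rad). I'll hold still while it falls, then look again.

```bash
python3 -m handwheel '{"gripper":[255,255,255,255,255,255,255,255,255,255,255,255,255,255,255,255,255,255,255,255],"travel":[[0,0,0],[0,0,0],[0,0,0],[0,0,0],[0,0,0],[0,0,0],[0,0,0],[0,0,0],[0,0,0],[0,0,0],[0,0,0],[0,0,0],[0,0,0],[0,0,0],[0,0,0],[0,0,0],[0,0,0],[0,0,0],[0,0,0],[0,0,0]],"rotation":[[0,0,0],[0,0,0],[0,0,0],[0,0,0],[0,0,0],[0,0,0],[0,0,0],[0,0,0],[0,0,0],[0,0,0],[0,0,0],[0,0,0],[0,0,0],[0,0,0],[0,0,0],[0,0,0],[0,0,0],[0,0,0],[0,0,0],[0,0,0]]}'
python3 - <<'E'
from h import *
togo(None)
s=snapshot("scene")
print([(np.round(d["location"],1),round(d["score"],2)) for d in place_of("hatch_edge",s)[:2]])
E
python3 -m handwheel '{"gripper":[255,255,255,255,255,255,255,255,255,255,255,255,255,255,255,255],"travel":[[3,0,0],[10,0,-2],[22,0,-6],[40,0,-12],[60,0,-20],[80,0,-28],[100,0,-36],[120,0,-44],[140,0,-52],[160,0,-60],[175,0,-66],[190,0,-70],[198,0,-72],[200,0,-72],[200,0,-72],[200,0,-72]],"rotation":[[0,0,0],[0,0,0],[0,0,0],[0,0,0],[0,0,0],[0,0,0],[0,0,0],[0,0,0],[0,0,0],[0,0,0],[0,0,0],[0,0,0],[0,0,0],[0,0,0],[0,0,0],[0,0,0]]}'
python3 - <<'E'
from h import *
togo(None)
s=snapshot("scene");save(s,"end.png",(120,60,400,270),2.8)
for q in("hatch_edge","cap_a","jar","spool"):print(q,[(np.round(d["location"],1),round(d["score"],2)) for d in place_of(q,s)[:3]])
E
```

```text
t: 11.95
position: [691.7, -33.3, 262.8]
orientation: [-0.014, 1.0, 0.0, 0.0]
ft_force: [0.8, -0.5, 0.4]
finger_gap: -0.3
t 11.95 pos [691.7 -33.3 262.8] F [ 0.8  -0.5   0.37] gap -0.3
yaw y 91.66 z [ 0.  0. -1.]
[(array([751.4, -41.1, 275.7]), 0.69)]
t: 13.38
position: [491.9, -39.1, 334.7]
orientation: [-0.015, 1.0, 0.0, 0.0]
ft_force: [-0.8, -0.1, -0.5]
finger_gap: -0.1
t 13.38 pos [491.9 -39.1 334.7] F [-0.76 -0.05 -0.47] gap -0.1
yaw y 91.67 z [ 0.  0. -1.]
hatch_edge [(array([751.5, -39.6, 274.2]), 0.61)]
cap_a [(array([ 479.7, -237.2,  148.4]), 0.58), (array([673.8, 140.8, 150.5]), 0.37), (array([594.8, -46.1,   4.3]), 0.35)]
jar [(array([ 651.3, -215. ,  149.8]), 0.63)]
spool [(array([509. , 131.9, 153.4]), 0.8), (array([752.8, -40.7, 276.9]), 0.45)]
```

View pics/end.png

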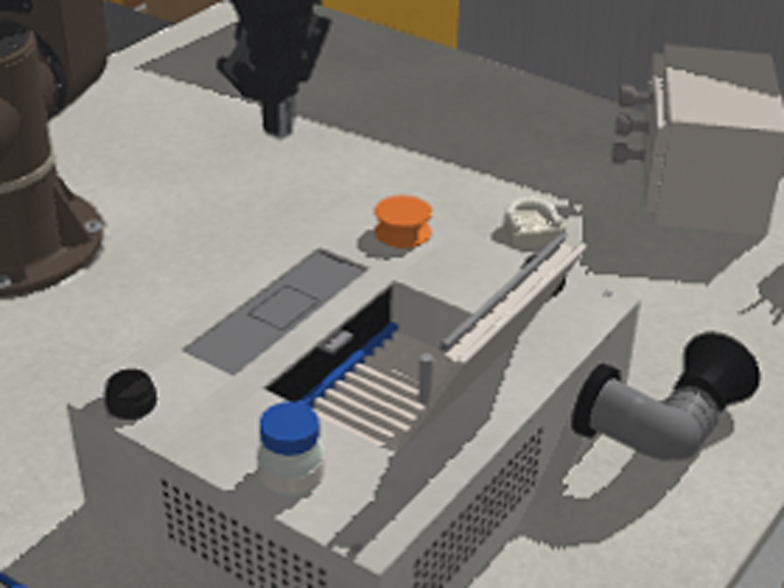

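The hatch is resting on its stop: its edge at (751, 274) gives about 1.98 rad and it hasn't moved between looks. The catch at (285, 307) in the crop looks flush, nothing has been disturbed, and the arm is clear.

```bash
python3 -c "
from rig import *
print(job_done())"
```

```text
the job is handed in; nothing more can be done
None
```

The hatch is open on its stop, and I handed the job in at about 13.4 s.

- **Catch:** its outline showed in both cameras at about (490, −39) mm. I pressed it there with the closed fingertips; it gave at about 2.4 N, the highest reading was about 4.3 N, and the hatch sprang ajar.
- **Hatch:** I pushed its lip back along its arc with about 2.5 N measured at the stop partway. It went past upright and fell to the stop by itself. I then drew the arm clear.

**Last checks:**
- The hatch edge was at (751, −40, 274) mm, about 1.98 rad, and had not moved between two looks 1.4 s apart.
- The catch looked flush in the picture.
- The fingers were free, with wrist force within about 1 N of zero.
- Cap_a, the jar and the spool were within about 6 mm of their first readings, which is roughly network noise.
- I did not re-measure cap_b, the plaster model and the new filter. In the last picture the model looked undisturbed, cap_b was partly hidden behind the hatch and the filter was outside the crop; the arm never came near the filter or the model.
- No check failed. The only gap was that the top camera missed the hatch edge once, while the hatch was ajar.

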